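Shim the rocking bench scale

TASK

The bench scale rocks because its front right foot is too short. Without gripping or lifting anything, push the wooden wedge thin edge first from the right under that foot until it is snug, without shoving the scale along; then press down on the round black cap above that foot to prove that the scale no longer rocks, and let go. Leave the other things where they are.

Things in the scene. Friction and masses are not known exactly. Their poses are not given: they have to be found in the camera images.
- scale: Loose grey bench scale, 2.4 kg, housing 175 (x) by 215 mm (y), underside at 22, top at 48 mm height; round steel pan, 112 mm wide, to 57 mm. Origin on the bench under its centre; x to its rear, y to its left, z up. Rubber feet with domed ends (radius 9) at x = +-70, y = +-90; three reach the bench. It rests level on these; over about 3 N on the front right corner tips it 0.07 rad.
- short_foot (a point): Lowest point of the scale's short front right foot (scale x = -70, y = -90 mm): 8 mm above the bench while the scale is level, and 17 mm inside the right edge of the housing.
- test_cap (a point): Centre of the top of the round black cap (17 mm wide, 3 mm proud of the housing, 51 mm above the bench) straight above the short foot. Press here with 7 to 20 N.
- wedge: Loose plain wooden wedge, 80 g, 120 mm long, 50 wide, lying flat right of the scale, thin edge towards the short foot, 50 to 80 mm from its final place, up to 12 mm aside and 0.2 rad askew of the scale's y. Origin: centre of the underside; x to the thin edge (x = +60, 1.5 mm thick). The top rises evenly to 16.5 mm at x = -40 (8 mm thick at x = +16.7), then a head 22 mm high; z up.
- push_face (a point): Middle of the upright flat rear face of the wedge's head (wedge x = -60 mm, 11 mm above the bench, face 50 mm wide and 22 mm high): push here.
- tin: Small closed paint tin, 62 mm diameter, 62 mm high, standing left of the scale; leave alone. Origin under its centre.
- gauge: Black hand-held coating thickness gauge, 105 x 62 x 26 mm, lying right of the work; leave alone. Origin under its centre.
- pen: White marker pen with coloured cap, 128 mm long, 18 mm thick, lying left of the scale; leave alone. Origin under its centre.
- tape: Roll of cream masking tape, 104 mm diameter, 24 mm high, lying flat at the rear right; leave alone. Origin under its centre.

How it is judged:
On the way, in this order (a step that is already met when the one before it is completed fails the run):
1. the wedge has been pushed under the short foot, with the scale level (x of short_foot in the frame of wedge between -0.03 and 0.035 m and y of short_foot in the frame of wedge between -0.022 and 0.022 m and angle between scale's own z axis and vertical below 0.012 rad), for 0.1 s.
2. the fingers press on the cap above the short foot with more than 5 N and the scale does not tip (tilt under 0.012 rad) (all of step 1 and contact force between the fingers and scale above 5 N and horizontal distance between the grasp point and test_cap below 0.04 m), for 0.2 s.
At the end, for the whole second after the job is handed in: The short foot stands over the wedge's ramp (wedge x between -30 and +35 mm, within 22 mm of its centre line), the scale is level within 0.012 rad and within 20 mm of where it stood, the wedge lies flat, both are at rest, and tin, gauge, pen and tape roll are within 20 mm of where they were (all of step 1 and distance of each of scale, tin, gauge, pen, tape from where it was at the start of the episode below 0.02 m and angle between wedge's own z axis and vertical below 0.03 rad and linear speed of each of scale, wedge below 0.01 m/s); the robot touches nothing.
It fails at once if the wedge is lifted off the bench (height (world z) of wedge above 0.012 m).
It fails at once if the scale is lifted off the bench (height (world z) of scale above 0.012 m).
It fails at once if the scale is shoved more than 25 mm (distance of scale from where it was at the start of the episode above 0.025 m).
It fails at once if one of the other things is moved more than 30 mm (distance of any of tin, gauge, pen, tape from where it was at the start of the episode above 0.03 m).
It also fails if it takes over 48 s, if anything falls off the work surface, if the arm or the gripper's body presses on something with over 40 N, if the wrist force passes 120 N, or if a joint passes its speed limit or range.

ROBOT

A 6-joint arm with a two-finger parallel gripper is mounted at the origin on a cart in front of the work surface, level with it; the furniture and walls round the work are solid. World frame = base frame: x ahead of the robot, y to its left, z up, the work surface at z = 0. Lengths are in m, angles in rad, forces in N, time in s.
With the tool pointing down it reaches from about 0.35 to 0.775 m from the base axis. Payload 5.5 kg.
Tool frame: the origin (TCP) lies between the finger pads; the fingertips stand 19 mm ahead of it and the grasp point (between the pads) is the TCP (env.tcp_to_tips is the distance from the TCP to the fingertips, in m); z points along the fingers, y is the direction in which the jaws open and shut (so a half turn about z gives the same grasp; the last joint's range is limited). The gripper opens to 85 mm and grips with 20 to 120 N. Pads are 22 mm wide; open, the fingers measure 114 mm over their backs; the gripper's body (76 mm by 85 mm) begins 54 mm behind the grasp point. The pads swing forward as they close: fully open they stand 13 mm farther back than shut.
Start: joints at [1.115, 0.313, 0.046, 1.304, 0, 1.431], TCP at [0.179, 0.547, 0.25] pointing down, gripper open.
Joint ranges: [-2.76, 2.76], [-0.86, 1.69], [-1.03, 1.26], [-2.2, 2.34], [-1.47, 1.5], [-3.14, 3.14]. Speed limits (rad/s): [2.57, 2.57, 3.14, 3.14, 3.14, 3.14].

INTERFACE

Orientations are given as a unit quaternion [w, x, y, z].
In Python, from workcell import env, eyes, job gives the robot as it stands. The module is installed in compiled form; this text tells all that it offers.
- The arm moves only by the tool move_arm, never from a script. Its argument "commands" is a list of rows, each a list of 3 entries, a list of its own where there are three numbers: the shift along the world's x, y, z as a fraction of full scale, then the turn, a rotation vector about the world's x, y, z as a fraction of full scale, then the gripper command: -1 is shut, 1 is fully open, values between are in proportion. In form: [[[x, y, z], [wx, wy, wz], gripper], ...]. A call has 1 to 5 rows; each row shifts and turns the commanded pose from where the row before left it; what a row does not reach is not made up. Full scale, the value 1, is 0.04 m for a shift and 8 degrees for a turn. A row lasts 1/10 s, in which the tool goes at most 50 mm and 8.59 degrees, less where a joint would pass 70% of its speed; a pose out of reach is approached as far as the arm can. A call with a number of a shift or a turn outside -1 to 1 is refused whole. A call with a gripper value outside its range is refused whole. The fingers move at their own pace and stop on an object; "newtons" is the grip in N (left out, the last holds). Time passes only in rows, so rows that do not move let the fingers close. It gives the time, the measured TCP pose, the force and the opening at its end, in the units of the state.
- env.get_state(): the state, without advancing time (a new reading comes with each control period).
- eyes.read_camera(name): name is "scene" or "top"; returns a dict with "frame" (400x640x3 uint8, red, green, blue), "mtx" (3x3 intrinsics, pixels), "camera_from_world" (4x4, takes a point from world to camera coordinates). Camera axes: x right, y down, z forward; pixel columns grow to the right and rows downward; lengths in m; the calibration is good to about 2 mm. A picture is of the moment at which its call begins. There is no depth.
- job.hand_in(): hands the job in, once; it reports no verdict.
The state is a dict: "clock": time; "joint_pos": joint angles; "qvel": joint speeds; "tau": joint torques, N m; "tcp_pos": TCP position; "orientation": TCP orientation; "wrist_force": force on the tool from outside, world axes, zero at the start; "ft_torque": the same for the moment, N m; "finger_gap": finger opening in m.
Only numpy, scipy, OpenCV 4.12 (cv2) and the standard library are available. Lean on these libraries where they do the work, as an engineer would, in place of code of your own. Each camera call takes 0.05 s, during which the arm holds its last target.

## Working session

There is one attempt and no reset: what is moved stays moved. The work goes in short steps, Python scripts to look and compute and a tool call to move; the robot and the scene stay as the last step left them, time stands still between calls to the robot, and variables do not carry over. Pictures are saved under pics/ and viewed, and the job is handed in when it is done.

Besides the shell and the picture viewer there is one more tool, called after "Emit:" as a command line: name --argument value ..., lists and objects as JSON in quotes. move_arm: Moves the arm, as the interface text tells. Its arguments: {"type":"object","properties":{"commands":{"type":"array","items":{"type":"array"}},"newtons":{"type":"number"}},"required":["commands"]}

```bash
mkdir -p pics; python3 - <<'E'
from workcell import env, eyes, job
import cv2, numpy as np, pickle
for n in ("scene","top"):
    d=eyes.read_camera(n); cv2.imwrite(f"pics/{n}0.png",d["frame"][:,:,::-1]); pickle.dump(d,open(f"{n}0.pkl","wb"))
    print(n,d["mtx"].round(1).tolist(),d["camera_from_world"].round(3).tolist())
print(env.get_state(), env.tcp_to_tips)
E
```

```text
scene [[520.1, 0.0, 308.3], [0.0, 520.1, 201.1], [0.0, 0.0, 1.0]] [[0.889, -0.458, 0.015, -0.52], [-0.239, -0.492, -0.837, 0.202], [0.391, 0.74, -0.547, 1.539], [0.0, 0.0, 0.0, 1.0]]
top [[367.8, 0.0, 321.6], [0.0, 367.8, 205.8], [0.0, 0.0, 1.0]] [[-0.011, -1.0, 0.029, -0.007], [-0.999, 0.01, -0.051, 0.565], [0.051, -0.029, -0.998, 1.129], [0.0, 0.0, 0.0, 1.0]]
{'clock': 0.1, 'joint_pos': array([ 1.11539212e+00,  3.13923519e-01,  4.50919629e-02,  1.30360615e+00,
       -4.48727720e-06,  1.43117350e+00]), 'qvel': array([ 0.00025441, -0.00215931,  0.00349146,  0.00118655, -0.0005176 ,
       -0.00057947]), 'tau': array([ 1.81391217e-03, -4.81726491e+01,  2.99242848e+01,  1.27832484e-02,
       -1.97051559e-04, -3.53894194e-06]), 'tcp_pos': array([0.17840465, 0.54617354, 0.24949878]), 'orientation': array([-2.38435341e-04,  1.57235435e-01,  9.87560806e-01, -7.85293992e-04]), 'wrist_force': array([-0.12329354, -0.47202154, -0.64040946]), 'ft_torque': array([-0.06567392,  0.0520155 , -0.0123734 ]), 'finger_gap': 0.08503893751709979} 0.019
```

View pics/scene0.png

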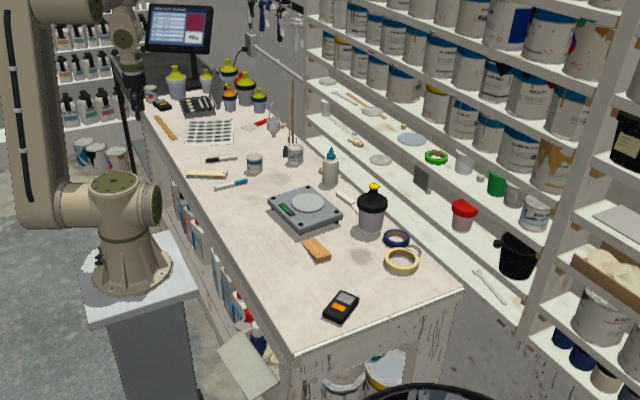

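View pics/top0.png

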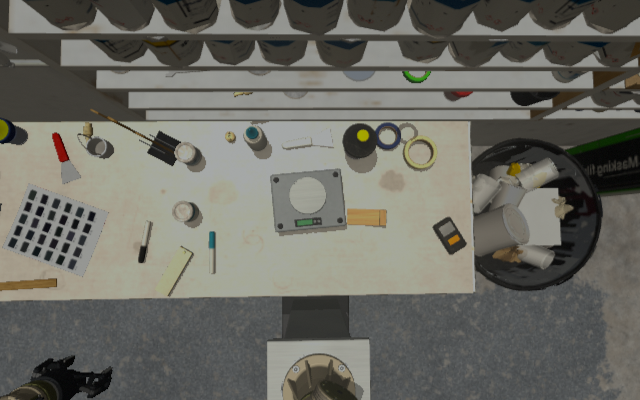

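The scale is at about (308,200) in the top view, the wedge at (347–386, 217) and the gauge at (449,235). I'll enlarge that area.

```bash
python3 - <<'E'
import cv2
a=cv2.imread("pics/top0.png"); cv2.imwrite("pics/topc.png",cv2.resize(a[160:245,262:396],None,fx=5.9,fy=5.9,interpolation=cv2.INTER_CUBIC))
a=cv2.imread("pics/scene0.png"); cv2.imwrite("pics/scenec.png",cv2.resize(a[180:270,260:350],None,fx=6.5,fy=6.5,interpolation=cv2.INTER_CUBIC))
E
```

```text
(no output)
```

View pics/topc.png

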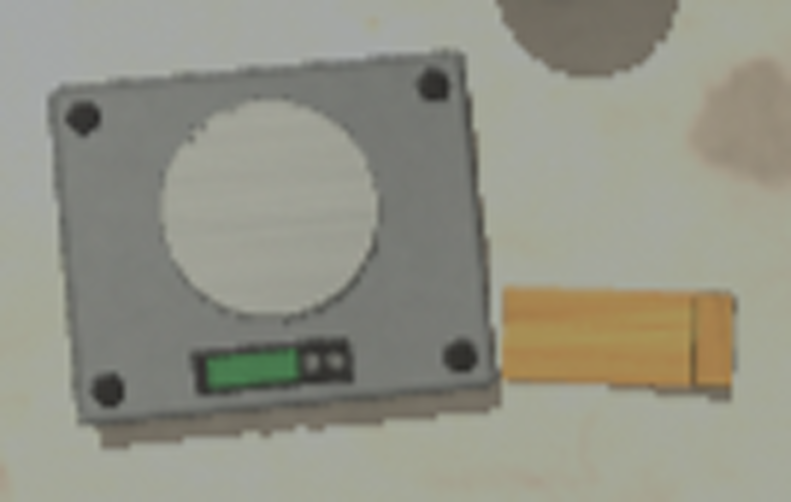

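View pics/scenec.png

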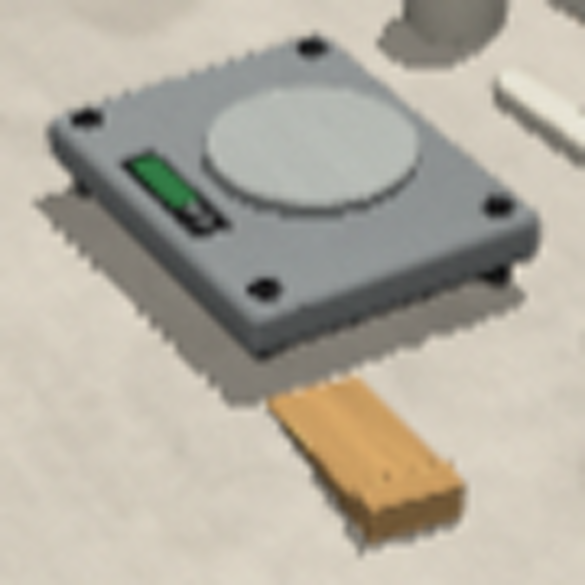

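```bash
cat > h.py <<'E'
import numpy as np
def back(d,uv,z):
    K=d["mtx"];T=d["camera_from_world"];R=T[:3,:3];t=T[:3,3]
    r=R.T@np.linalg.solve(K,np.array([uv[0],uv[1],1.]));c=-R.T@t
    return c+r*(z-c[2])/r[2]
E
python3 - <<'E'
from h import *; import pickle
d=pickle.load(open("top0.pkl","rb"));s=pickle.load(open("scene0.pkl","rb"))
f=5.9
g=lambda x,y:((x+.5)/f-.5+262,(y+.5)/f-.5+160)
h=lambda x,y:((x+.5)/6.5-.5+260,(y+.5)/6.5-.5+180)
caps=dict(fr=(460,357),fl=(108,390),rl=(83,118),rr=(433,86))
P={k:back(d,g(*v),.051) for k,v in caps.items()}
for k,v in P.items():print(k,v.round(4))
for k,v in dict(fr=(264,290),fl=(87,118),rl=(313,47),rr=(498,205)).items():print("scene",k,back(s,h(*v),.051).round(4))
c=sum(P.values())/4;print("centre",c, "dist",np.linalg.norm(P['fr']-P['fl']),np.linalg.norm(P['fr']-P['rr']))
y=(P['fl']-P['fr']+P['rl']-P['rr']);print("scale yaw",np.arctan2(-y[0],y[1]))
W=[("thinA",(503,287),.0015),("thinB",(503,381),.0015),("crA",(693,291),.022),("crB",(693,386),.022),("reA",(735,293),.022),("reB",(732,388),.022)]
for n,p,z in W:print(n,back(d,g(*p),z).round(4))
for n,p,z in [("thinA",(357,377),.0015),("thinB",(267,402),.0015),("reA",(464,487),.022),("reB",(372,515),.022)]:print("scene",n,back(s,h(*p),z).round(4))
for n,p,z in [("gauge",(449,235),.026),("tape",(420,152),.024),("black bottle",(360,140),0)]:print(n,back(d,p,z).round(3))
E
```

```text
fr [ 0.5192 -0.0657  0.051 ]
fl [0.5044 0.1134 0.051 ]
rl [0.6432 0.1254 0.051 ]
rr [ 0.6583 -0.0537  0.051 ]
scene fr [ 0.5157 -0.0758  0.051 ]
scene fl [0.5011 0.1043 0.051 ]
scene rl [0.6413 0.1159 0.051 ]
scene rr [ 0.6559 -0.0618  0.051 ]
centre [0.58126664 0.02985816 0.051     ] dist 0.17968784846550867 0.13959621844712952
scale yaw 0.08333971859421416
thinA [ 0.5569 -0.093   0.0015]
thinB [ 0.5067 -0.0923  0.0015]
crA [ 0.5529 -0.1911  0.022 ]
crB [ 0.503  -0.1902  0.022 ]
reA [ 0.5516 -0.2133  0.022 ]
reB [ 0.5017 -0.2107  0.022 ]
scene thinA [ 0.5553 -0.1009  0.0015]
scene thinB [ 0.506  -0.0993  0.0015]
scene reA [ 0.5475 -0.2215  0.022 ]
scene reB [ 0.4994 -0.2206  0.022 ]
gauge [ 0.47  -0.407  0.026]
tape [ 0.73  -0.323  0.024]
black bottle [ 0.774 -0.138  0.   ]
```

The two views disagree by about 9 mm in y, while the sizes and relative positions match. I'll check which camera is right against the robot's own known position.

```bash
python3 - <<'E'
import cv2,pickle,numpy as np
for n in("top","scene"):
    d=pickle.load(open(n+"0.pkl","rb"));T=d["camera_from_world"]
    im=d["frame"][:,:,::-1].copy()
    for p in [(.1784,.5462,.2305),(.1784,.5462,.2495),(0,0,0)]:
        q=d["mtx"]@(T@np.array([*p,1]))[:3]; q=q[:2]/q[2]; print(n,p,q.round(1))
    if n=="top": cv2.imwrite("pics/tg.png",cv2.resize(im[330:400,20:140],None,fx=6,fy=6,interpolation=cv2.INTER_CUBIC))
    else: cv2.imwrite("pics/sg.png",cv2.resize(im[40:140,90:190],None,fx=6,fy=6,interpolation=cv2.INTER_CUBIC))
E
```

```text
top (0.1784, 0.5462, 0.2305) [ 95.5 362.5]
top (0.1784, 0.5462, 0.2495) [ 90.8 365.5]
top (0, 0, 0) [319.2 389.7]
scene (0.1784, 0.5462, 0.2305) [140.8 117.9]
scene (0.1784, 0.5462, 0.2495) [140. 113.]
scene (0, 0, 0) [132.7 269.4]
```

View pics/tg.png

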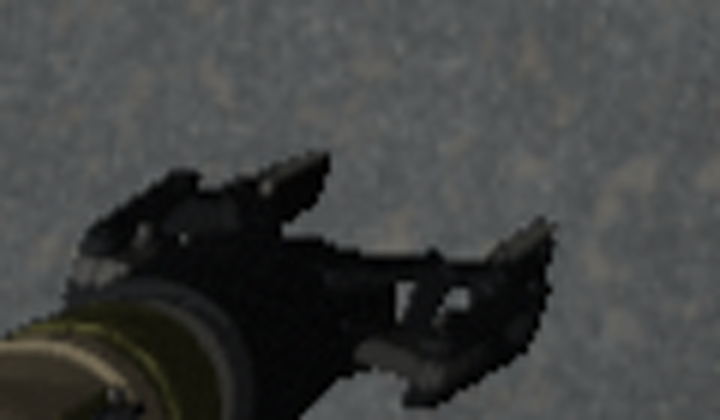

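View pics/sg.png

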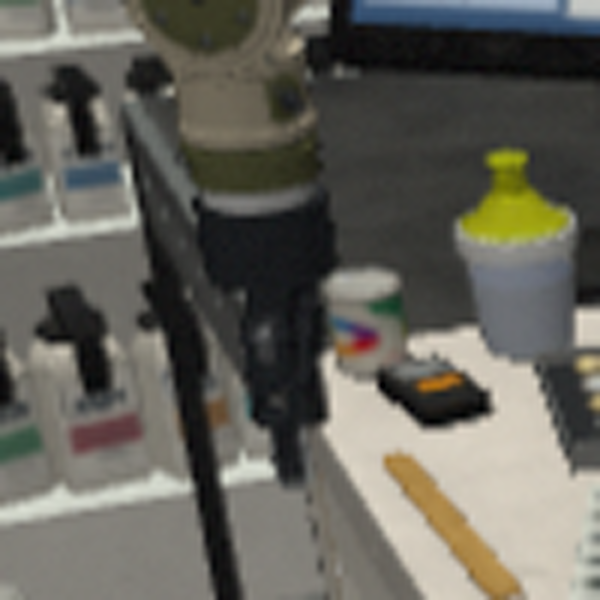

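Emit:
move_arm --commands '[[[0.395,-0.927,0],[0,0,-0.775],-0.67],[[0.395,-0.927,0],[0,0,-0.775],-0.67],[[0.395,-0.927,0],[0,0,-0.775],-0.67],[[0.395,-0.927,0],[0,0,-0.775],-0.67],[[0.395,-0.927,0],[0,0,-0.775],-0.67]]' --newtons 60

```text
clock: 0.6
tcp_pos: [0.2577, 0.3596, 0.2499]
orientation: [-0.0, 0.417, 0.909, -0.0]
wrist_force: [0.6, 0.1, 0.4]
finger_gap: 0.0143
```

Emit:
move_arm --commands '[[[0.395,-0.927,0],[0,0,-0.775],-0.67],[[0.395,-0.927,0],[0,0,-0.775],-0.67],[[0.395,-0.927,0],[0,0,-0.775],-0.67],[[0.395,-0.927,0],[0,0,-0.775],-0.67],[[0.395,-0.927,0],[0,0,-0.775],-0.67]]'

```text
clock: 1.1
tcp_pos: [0.3366, 0.1742, 0.2502]
orientation: [0.0, 0.645, 0.764, 0.0]
wrist_force: [1.0, -0.6, 0.1]
finger_gap: 0.014
```

Emit:
move_arm --commands '[[[0.395,-0.927,0],[0,0,-0.775],-0.67],[[0.395,-0.927,0],[0,0,-0.775],-0.67],[[0.395,-0.927,0],[0,0,0],-0.67],[[0.395,-0.927,0],[0,0,0],-0.67],[[0.395,-0.927,0],[0,0,0],-0.67]]'

```text
clock: 1.6
tcp_pos: [0.4157, -0.0113, 0.2501]
orientation: [-0.0, 0.722, 0.691, 0.0]
wrist_force: [0.5, 0.3, 0.8]
finger_gap: 0.0141
```

Emit:
move_arm --commands '[[[0.395,-0.927,0],[0,0,0],-0.67],[[0.395,-0.927,0],[0,0,0],-0.67],[[0.395,-0.927,0],[0,0,0],-0.67],[[0.395,-0.927,0],[0,0,0],-0.67],[[0.395,-0.927,0],[0,0,0],-0.67]]'

```text
clock: 2.1
tcp_pos: [0.4947, -0.1966, 0.2499]
orientation: [-0.0, 0.722, 0.691, -0.0]
wrist_force: [0.1, 0.3, 0.1]
finger_gap: 0.014
```

Emit:
move_arm --commands '[[[0.395,-0.927,0],[0,0,0],-0.67],[[0.395,-0.927,0],[0,0,0],-0.67],[[0,0,0],[0,0,0],-0.67]]'

```text
clock: 2.4
tcp_pos: [0.5274, -0.2736, 0.2484]
orientation: [0.0, 0.724, 0.69, -0.0]
wrist_force: [-0.7, -0.2, -0.5]
finger_gap: 0.0144
```

Emit:
move_arm --commands '[[[0,0,-0.93],[0,0,0],-0.67],[[0,0,-0.93],[0,0,0],-0.67],[[0,0,-0.93],[0,0,0],-0.67],[[0,0,-0.93],[0,0,0],-0.67],[[0,0,-0.93],[0,0,0],-0.67]]'

```text
clock: 2.9
tcp_pos: [0.5256, -0.2682, 0.0628]
orientation: [-0.0, 0.722, 0.692, 0.0]
wrist_force: [0.2, -0.3, 0.1]
finger_gap: 0.0142
```

Emit:
move_arm --commands '[[[0,0,-0.5],[0,0,0],-0.67],[[0,0,-0.4],[0,0,0],-0.67],[[0,0,0],[0,0,0],-0.67]]'

```text
clock: 3.2
tcp_pos: [0.5239, -0.2671, 0.0255]
orientation: [-0.003, 0.722, 0.692, -0.001]
wrist_force: [-0.3, 0.4, -1.0]
finger_gap: 0.0142
```

```bash
python3 - <<'E'
from workcell import env, eyes, job
import cv2, numpy as np, pickle
a=[]
for n in ("scene","top"):
    d=eyes.read_camera(n); pickle.dump(d,open(f"{n}1.pkl","wb"))
    T=d["camera_from_world"];p=env.get_state()["tcp_pos"]-[0,0,.019]
    q=d["mtx"]@(T@np.array([*p,1]))[:3]; q=q[:2]/q[2]; print(n,q)
    im=d["frame"][:,:,::-1]
    im=im[180:280,260:380] if n=="scene" else im[160:260,280:420]
    cv2.imwrite(f"pics/{n}1.png",cv2.resize(im,None,fx=5.5,fy=5.5,interpolation=cv2.INTER_CUBIC))
s=env.get_state();print(s["tcp_pos"],s["wrist_force"])
E
```

```text
scene [331.76078089 269.1496827 ]
top [403.00260137 217.43290872]
[ 0.52586242 -0.26853355  0.02835549] [1.03103493 1.03360659 0.35144755]
```

View pics/scene1.png

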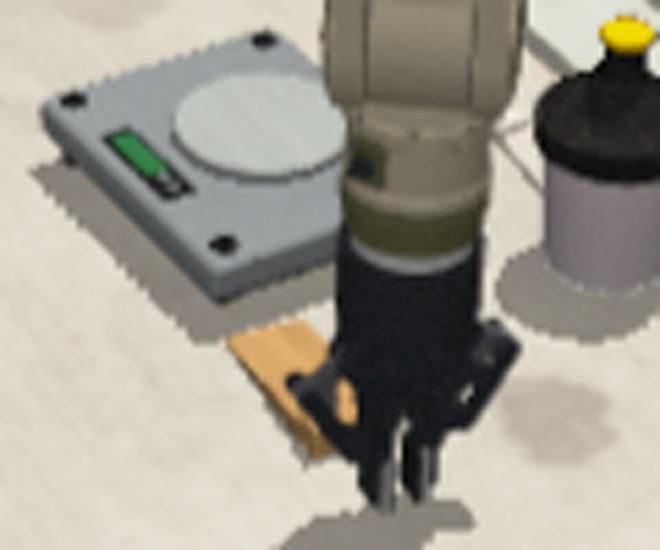

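View pics/top1.png

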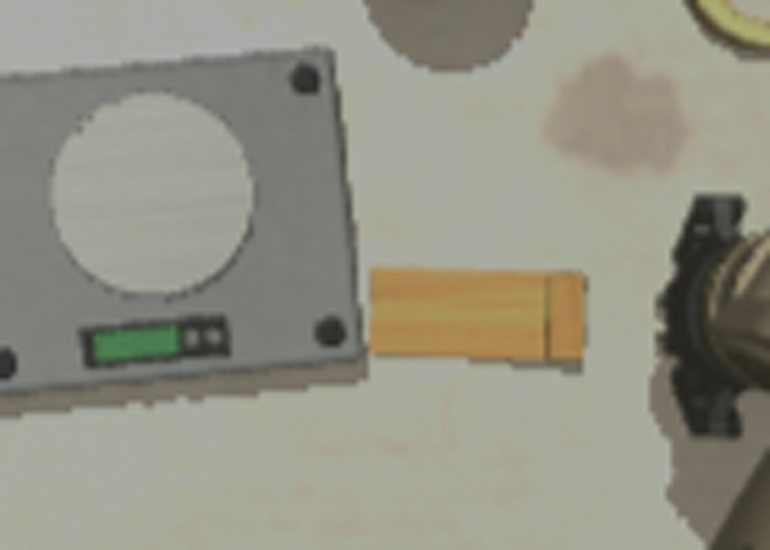

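Emit:
move_arm --commands '[[[0,0.35,0],[0,0,0],-0.67],[[0,0.35,0],[0,0,0],-0.67],[[0,0.2,0],[0,0,0],-0.67],[[0,0.2,0],[0,0,0],-0.67]]'

```text
clock: 3.7
tcp_pos: [0.5264, -0.224, 0.029]
orientation: [0.0, 0.722, 0.692, 0.0]
wrist_force: [0.4, -1.5, 0.2]
finger_gap: 0.0142
```

Emit:
move_arm --commands '[[[-0.03,0.2,0],[0,0,0.08],-0.67],[[-0.03,0.2,0],[0,0,0.08],-0.67],[[-0.03,0.2,0],[0,0,0.08],-0.67],[[-0.03,0.2,0],[0,0,0.08],-0.67],[[0,0,0],[0,0,0],-0.67]]'

```text
clock: 4.2
tcp_pos: [0.5207, -0.1918, 0.0281]
orientation: [-0.001, 0.706, 0.708, 0.0]
wrist_force: [0.3, -0.6, -0.2]
finger_gap: 0.0138
```

```bash
cat > look.py <<'E'
from workcell import env, eyes, job
import cv2, numpy as np, pickle,sys
k=sys.argv[1]
for n in ("scene","top"):
    d=eyes.read_camera(n); pickle.dump(d,open(f"{n}{k}.pkl","wb"))
    im=d["frame"][:,:,::-1]
    im=im[180:280,260:380] if n=="scene" else im[160:260,270:410]
    cv2.imwrite(f"pics/{n}{k}.png",cv2.resize(im,None,fx=5.5,fy=5.5,interpolation=cv2.INTER_CUBIC))
s=env.get_state();print(s["tcp_pos"],s["wrist_force"],s["clock"])
E
python3 look.py 2
```

```text
[ 0.52112133 -0.192692    0.02811674] [-0.24612665 -0.37269607  0.44006835] 4.3
```

View pics/top2.png

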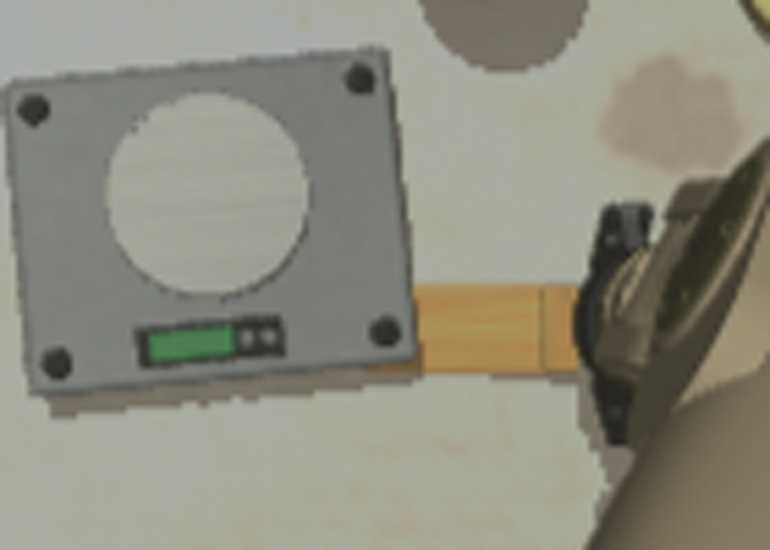

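View pics/scene2.png

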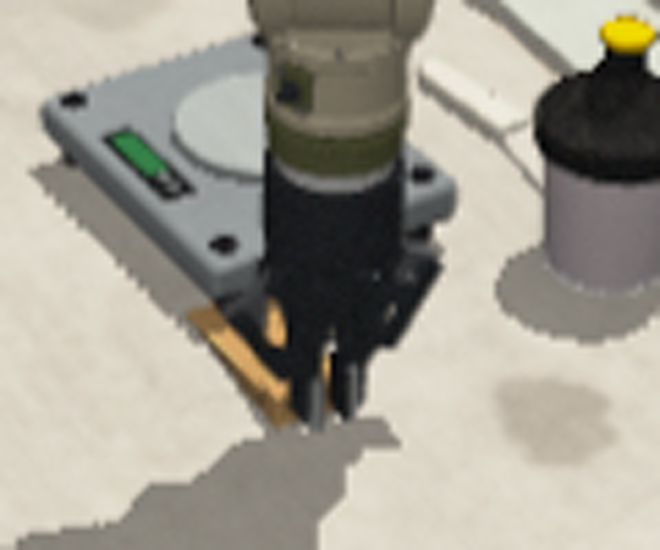

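```bash
python3 - <<'E'
from h import *; import pickle
d=pickle.load(open("top2.pkl","rb"));f=5.5
g=lambda x,y:((x+.5)/f-.5+270,(y+.5)/f-.5+160)
for n,p,z in [("cap",(386,332),.051),("crA",(542,286),.022),("crB",(542,372),.022),("edA",(425,284),.008),("edB",(425,373),.008)]:print(n,back(d,g(*p),z).round(4))
E
```

```text
cap [ 0.5196 -0.0663  0.051 ]
crA [ 0.5449 -0.157   0.022 ]
crB [ 0.4965 -0.1561  0.022 ]
edA [ 0.5472 -0.0923  0.008 ]
edB [ 0.4966 -0.0916  0.008 ]
```

Emit:
move_arm --commands '[[[-0.01,0.2,0],[0,0,0.08],-0.67],[[-0.01,0.2,0],[0,0,0.08],-0.67],[[-0.01,0.15,0],[0,0,0.08],-0.67],[[0,0.08,0],[0,0,0],-0.67],[[0,0,0],[0,0,0],-0.67]]'

```text
clock: 4.8
tcp_pos: [0.52, -0.1671, 0.0283]
orientation: [-0.0, 0.694, 0.72, 0.0]
wrist_force: [0.6, -0.1, -0.4]
finger_gap: 0.014
```

Emit:
move_arm --commands '[[[0,0.05,0],[0,0,0],-0.67],[[0,0,0],[0,0,0],-0.67]]'

```text
clock: 5.0
tcp_pos: [0.5202, -0.1658, 0.0283]
orientation: [-0.0, 0.695, 0.719, 0.0]
wrist_force: [-0.1, 0.4, 0.6]
finger_gap: 0.0142
```

```bash
python3 look.py 3
```

```text
[ 0.52021711 -0.16599156  0.02829893] [ 0.45164381 -0.1377824   0.1286627 ] 5.1
```

View pics/top3.png

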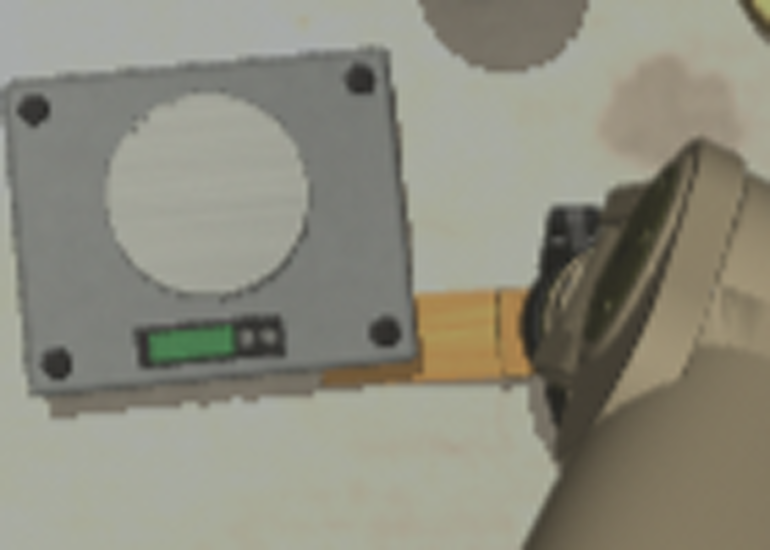

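Emit:
move_arm --commands '[[[0,0.05,0],[0,0,0],-0.67],[[0,0.05,0],[0,0,0],-0.67],[[0,0,0],[0,0,0],-0.67]]'

```text
clock: 5.4
tcp_pos: [0.5202, -0.1618, 0.0283]
orientation: [-0.0, 0.695, 0.719, 0.0]
wrist_force: [1.0, 0.1, -0.3]
finger_gap: 0.0146
```

Emit:
move_arm --commands '[[[0,0.04,0],[0,0,0],-0.67],[[0,0,0],[0,0,0],-0.67]]'

```text
clock: 5.6
tcp_pos: [0.5202, -0.1602, 0.0283]
orientation: [0.0, 0.695, 0.719, 0.0]
wrist_force: [0.0, -0.3, 0.3]
finger_gap: 0.0139
```

Emit:
move_arm --commands '[[[0,0.03,0],[0,0,0],-0.67],[[0,0,0],[0,0,0],-0.67]]'

```text
clock: 5.8
tcp_pos: [0.5202, -0.1592, 0.0283]
orientation: [0.0, 0.695, 0.719, -0.0]
wrist_force: [-0.4, -1.4, -1.5]
finger_gap: 0.0143
```

Emit:
move_arm --commands '[[[0,0.025,0],[0,0,0],-0.67],[[0,0,0],[0,0,0],-0.67]]'

```text
clock: 6.0
tcp_pos: [0.5203, -0.1584, 0.0283]
orientation: [0.0, 0.695, 0.719, -0.0]
wrist_force: [0.4, -2.6, -0.9]
finger_gap: 0.0142
```

```bash
python3 look.py 4
```

```text
[ 0.52027224 -0.1583482   0.02834558] [-0.2429362  -0.93898072  0.4062243 ] 6.1
```

View pics/top4.png

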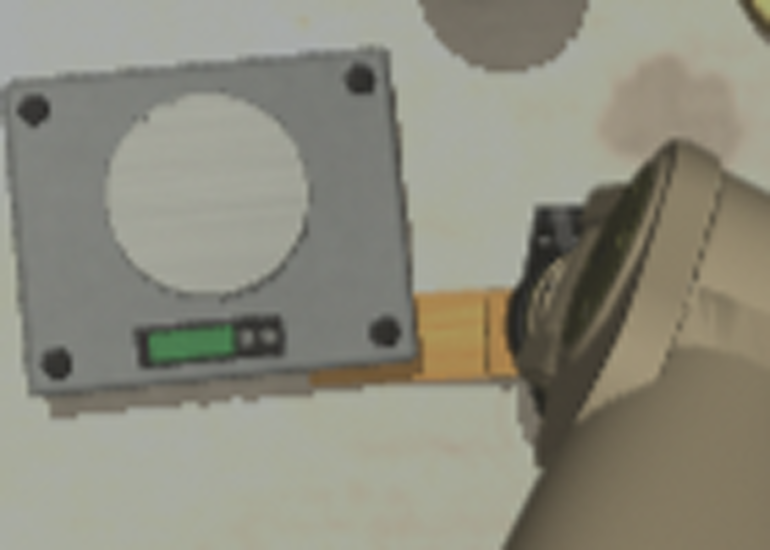

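Emit:
move_arm --commands '[[[0,0.025,0],[0,0,0],-0.67],[[0,0,0],[0,0,0],-0.67]]'

```text
clock: 6.3
tcp_pos: [0.5203, -0.1574, 0.0283]
orientation: [0.0, 0.695, 0.719, -0.0]
wrist_force: [-1.0, -3.3, -0.8]
finger_gap: 0.0142
```

Emit:
move_arm --commands '[[[0,0.025,0],[0,0,0],-0.67],[[0,0,0],[0,0,0],-0.67]]'

```text
clock: 6.5
tcp_pos: [0.5203, -0.1565, 0.0284]
orientation: [0.0, 0.695, 0.719, -0.0]
wrist_force: [-0.5, -4.1, -1.7]
finger_gap: 0.0144
```

Emit:
move_arm --commands '[[[0,0.025,0],[0,0,0],-0.67],[[0,0,0],[0,0,0],-0.67]]'

```text
clock: 6.7
tcp_pos: [0.5204, -0.1557, 0.0284]
orientation: [0.0, 0.695, 0.719, -0.0]
wrist_force: [0.5, -4.9, -0.9]
finger_gap: 0.0139
```

```bash
python3 look.py 5; python3 - <<'E'
import cv2,pickle
a=pickle.load(open("top0.pkl","rb"))["frame"][160:260,270:410];b=pickle.load(open("top5.pkl","rb"))["frame"][160:260,270:410]
cv2.imwrite("pics/diff.png",cv2.resize(cv2.convertScaleAbs(cv2.absdiff(a,b),alpha=3),None,fx=5,fy=5,interpolation=cv2.INTER_NEAREST))
g=lambda im:cv2.cvtColor(im[:70,:70],cv2.COLOR_RGB2GRAY).astype('float32')
print(cv2.phaseCorrelate(g(a),g(b)))
E
```

```text
[ 0.52033518 -0.15565006  0.02836872] [-0.28088548 -5.26488167 -2.15898738] 6.8
((-0.0531375253779629, 0.03077235390305333), 0.9784772581892249)
```

View pics/top5.png

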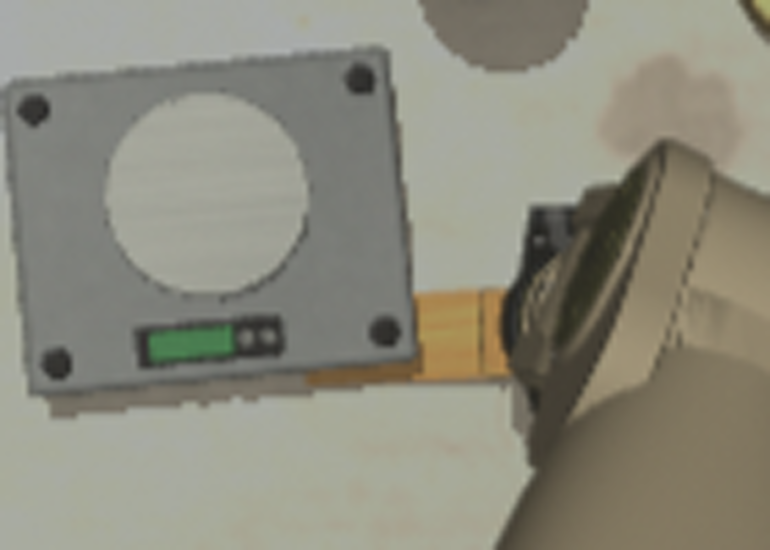

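View pics/scene5.png

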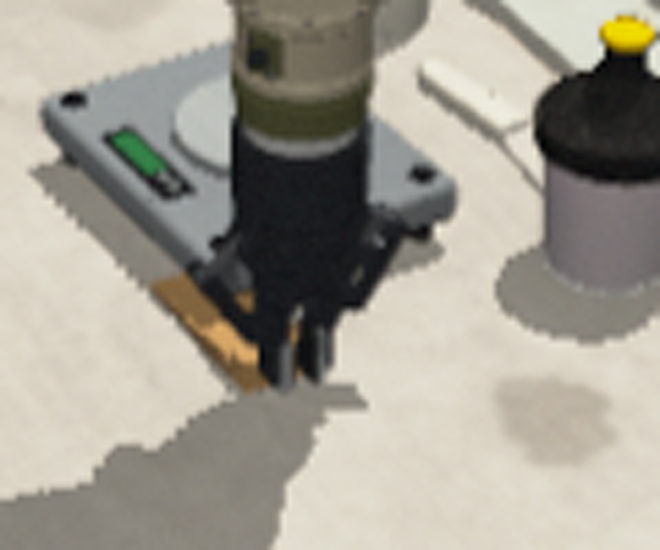

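View pics/diff.png

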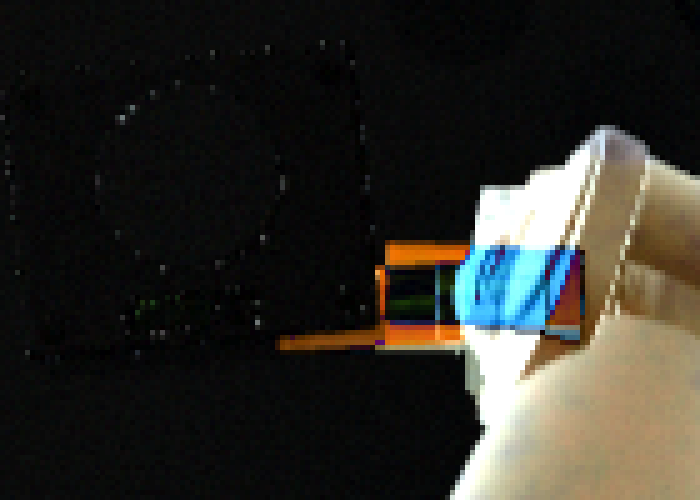

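The scale hasn't moved (image shift under 0.1 px) and the push force is about 5 N. The foot sits at about wedge x = +17 mm, so the wedge is snug. I'll retract and go over the cap.

Emit:
move_arm --commands '[[[0,-0.2,0],[0,0,0],-0.67],[[0,-0.8,0],[0,0,0],-0.67],[[0,0,0.9],[0,0,0],-1],[[0,0,0.9],[0,0,0],-1],[[0,0,0],[0,0,0],-1]]'

```text
clock: 7.3
tcp_pos: [0.523, -0.1965, 0.105]
orientation: [0.003, 0.695, 0.719, 0.002]
wrist_force: [1.5, -0.8, 0.7]
finger_gap: -0.0004
```

```bash
python3 look.py 6; python3 - <<'E'
from workcell import env
print(env.get_state()["finger_gap"])
E
```

```text
[ 0.52076121 -0.1951767   0.10115243] [ 0.32567612  0.1323783  -0.36875832] 7.4
0.00016427105066017927
```

View pics/top6.png

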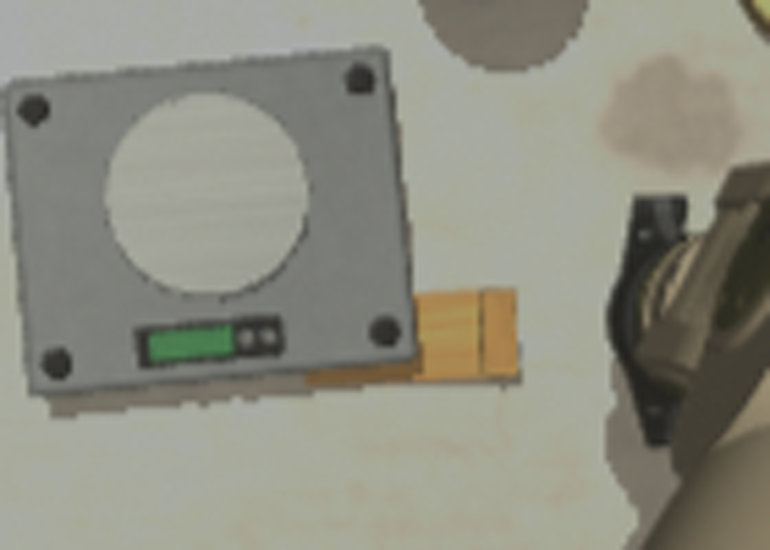

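The wedge stayed put, with the foot over its ramp. Next, over the cap.

Emit:
move_arm --commands '[[[0,0.8,0],[0,0,0],-1],[[0,0.8,0],[0,0,0],-1],[[0,0.8,0],[0,0,0],-1],[[-0.03,0.78,0],[0,0,0],-1],[[0,0,0],[0,0,0],-1]]'

```text
clock: 7.9
tcp_pos: [0.5167, -0.064, 0.0985]
orientation: [-0.003, 0.693, 0.721, -0.0]
wrist_force: [-0.0, -0.0, 0.3]
finger_gap: -0.0002
```

Emit:
move_arm --commands '[[[0,0,-0.4],[0,0,0],-1],[[0,0,-0.2],[0,0,0],-1],[[0,0,0],[0,0,0],-1]]'

```text
clock: 8.2
tcp_pos: [0.5172, -0.0677, 0.0742]
orientation: [-0.002, 0.695, 0.719, -0.001]
wrist_force: [0.8, 0.2, 0.6]
finger_gap: -0.0003
```

```bash
python3 look.py 7
```

```text
[ 0.51848973 -0.06821479  0.07576742] [0.28262641 0.10592198 0.24817657] 8.3
```

View pics/scene7.png

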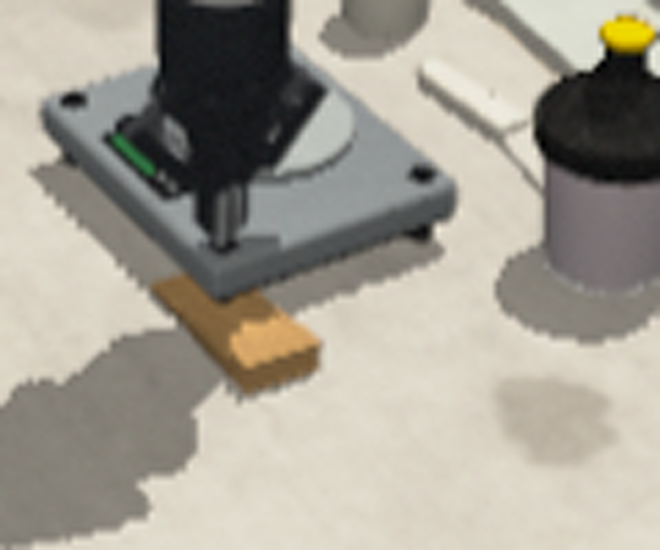

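Tips are about at (222,243) in the crop, right over the cap. I'll press in small steps.

Emit:
move_arm --commands '[[[0,0,-0.1],[0,0,0],-1],[[0,0,-0.05],[0,0,0],-1],[[0,0,0],[0,0,0],-1]]'

```text
clock: 8.6
tcp_pos: [0.5189, -0.0681, 0.0702]
orientation: [-0.0, 0.695, 0.719, -0.0]
wrist_force: [-0.3, 0.5, -0.2]
finger_gap: 0.0001
```

Emit:
move_arm --commands '[[[0,0,-0.025],[0,0,0],-1],[[0,0,0],[0,0,0],-1]]'

```text
clock: 8.8
tcp_pos: [0.5192, -0.0681, 0.0697]
orientation: [0.0, 0.695, 0.719, 0.0]
wrist_force: [-0.4, 0.4, 2.1]
finger_gap: -0.0003
```

Emit:
move_arm --commands '[[[0,0,-0.04],[0,0,0],-1],[[0,0,0],[0,0,0],-1]]'

```text
clock: 9.0
tcp_pos: [0.5192, -0.0682, 0.0694]
orientation: [0.001, 0.695, 0.719, 0.0]
wrist_force: [-4.5, 0.4, 13.4]
finger_gap: 0.0
```

Emit:
move_arm --commands '[[[0,0,-0.04],[0,0,0],-1],[[0,0,0],[0,0,0],-1]]'

```text
clock: 9.2
tcp_pos: [0.5192, -0.0682, 0.0692]
orientation: [0.001, 0.695, 0.719, 0.0]
wrist_force: [-8.8, 1.1, 23.2]
finger_gap: -0.0
```

Emit:
move_arm --commands '[[[0,0,0.04],[0,0,0],-1],[[0,0,0],[0,0,0],-1],[[0,0,0],[0,0,0],-1],[[0,0,0],[0,0,0],-1]]'

```text
clock: 9.6
tcp_pos: [0.5192, -0.0682, 0.0694]
orientation: [0.001, 0.695, 0.719, 0.0]
wrist_force: [-4.6, -0.3, 13.4]
finger_gap: -0.0
```

```bash
python3 look.py 8
```

```text
[ 0.51922457 -0.06814779  0.06943966] [-4.57534297 -0.06032954 12.6678406 ] 9.7
```

View pics/scene8.png

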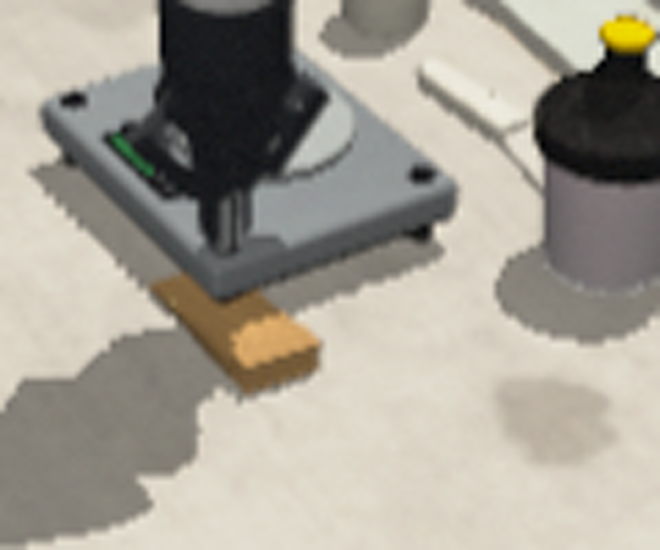

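Held at about 13 N for over 0.4 s. The fingertips sank only about 0.3 mm, so there is no tipping. Letting go.

Emit:
move_arm --commands '[[[0,0,0.2],[0,0,0],-1],[[0,0,0.9],[0,0,0],-1],[[0,0,0.9],[0,0,0],-1],[[0,-0.9,0.5],[0,0,0],-1],[[0,-0.9,0],[0,0,0],-1]]'

```text
clock: 10.2
tcp_pos: [0.5213, -0.1408, 0.1718]
orientation: [0.003, 0.694, 0.72, 0.001]
wrist_force: [0.6, -0.3, 0.8]
finger_gap: 0.0003
```

Emit:
move_arm --commands '[[[0,-0.9,0],[0,0,0],-1],[[0,-0.9,0],[0,0,0],-1],[[0,0,0],[0,0,0],-1],[[0,0,0],[0,0,0],-1],[[0,0,0],[0,0,0],-1]]'

```text
clock: 10.7
tcp_pos: [0.5188, -0.211, 0.1676]
orientation: [-0.0, 0.695, 0.719, 0.0]
wrist_force: [-0.4, -0.1, 0.0]
finger_gap: 0.0002
```

```bash
python3 look.py 9; python3 - <<'E'
import cv2,pickle,numpy as np
g=lambda im:cv2.cvtColor(im,cv2.COLOR_RGB2GRAY).astype('float32')
for n,s in (("top",np.s_[160:240,265:350]),):
  a=pickle.load(open(n+"0.pkl","rb"))["frame"];b=pickle.load(open(n+"9.pkl","rb"))["frame"]
  print(cv2.phaseCorrelate(g(a[160:215,270:330]),g(b[160:215,270:330])))
cv2.imwrite("pics/full9.png",b[:,:,::-1])
E
```

```text
[ 0.51892967 -0.21069198  0.16769978] [ 0.40246068  0.64537804 -0.11289003] 10.8
((0.00249943079058923, -0.023413840479207693), 0.9970116374227735)
```

View pics/top9.png

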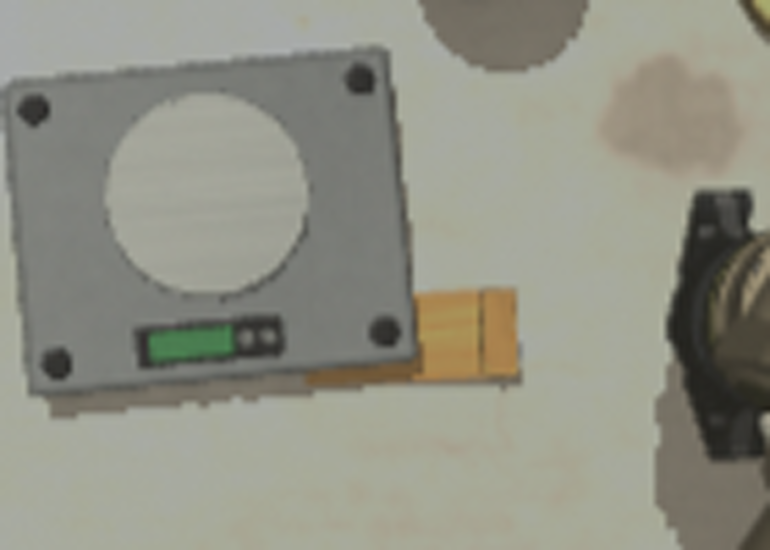

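View pics/full9.png

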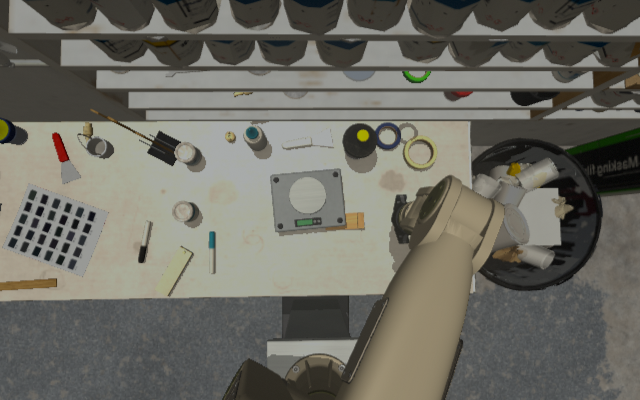

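```bash
python3 -c "
from workcell import job
print(job.hand_in())"
```

```text
the job is handed in; nothing more can be done
None
```

I pushed the wedge under the short foot until it was snug, pressed the cap to show the scale no longer rocks, let go and handed the job in. No verdict was reported.

- **Wedge:** I pushed it with the nearly closed fingers on its rear face until the push force reached about 5 N. By camera the foot sits at wedge x of about +17 mm and about 2 mm off the centre line.
- **Press test:** I held about 13 N on the cap for more than 0.4 s. The fingertips sank only a fraction of a millimetre, so the scale did not tip.
- **Scale:** its image shifted less than 0.1 px from start to finish, so it was not shoved.
- **Other things:** tin, pen and tape look unmoved in the last picture. The gauge was hidden under the arm in that picture, so I could not check it, but the arm never came near it at bench height.

**Checks that disagreed:**
- The two cameras differed by about 9 mm in y. I went with the top camera, which matched where the fingers met the wedge to about 3 mm.
- The press briefly reached 23 N, just over the recommended 20 N, before I eased it back to 13 N.

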